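# Make up two pickle gift trays

### The arm

A 6-joint arm with a two-finger parallel gripper is mounted at the origin on the work surface. World frame = base frame: x ahead of the robot, y to its left, z up, the work surface at z = 0. Lengths are in m, angles in degrees, forces in N, time in s.
With the tool pointing down it reaches from about 0.325 to 0.9 m from the base axis. Payload 6.1 kg.
Tool frame: the origin (TCP) lies at the very end of the fingers, on their centre line; the grasp point (between the pads) lies 19 mm behind it (grasp_offset is the distance from the TCP to the grasp point, in m); z points along the fingers, y is the line along which they close (so a half turn about z gives the same grasp; the last joint's range is limited). The gripper opens to 85 mm and grips with 20 to 120 N. Pads are 22 mm wide; open, the fingers measure 114 mm over their backs; the gripper's body (76 mm by 85 mm) begins 54 mm behind the grasp point. The pads swing forward as they close: fully open they stand 13 mm farther back than shut.
Start: joints at [57.118, 12.628, 87.462, -0, 79.91, -7.225], TCP at [0.271, 0.563, 0.231] pointing down, gripper open.
Joint ranges: [-170.65, 170.65], [-52.31, 119.04], [5.05, 147.46], [-71.25, 251.25], [11.57, 151.72], [-153.62, 153.62]. Speed limits (degrees/s): [147.25, 147.25, 172.46, 180, 180, 180].

### API

Orientations are given as [roll, pitch, yaw] about the fixed x, y, z axes, in that order (R = Rz(yaw) Ry(pitch) Rx(roll)).
In Python, from cell import * gives the robot as it stands. The module is installed in compiled form; this text tells all that it offers.
- The arm moves only by the shell command python3 -m jog 'ROWS'. ROWS is JSON, a list of rows, each a list of 7 numbers: the shift along the tool's x, y, z in cm, then the turn, a rotation vector about the tool's x, y, z in rad, then the finger opening in cm, from 0 to 8.54. A call has 1 to 12 rows; each row is the pose to reach, as a shift and turn from the pose commanded when the call began, along the tool's axes at that moment; what a row does not reach only later rows make up. A row lasts 1/8 s, in which the tool goes at most 62.5 mm and 10.7 degrees, less where a joint would pass 70% of its speed; a pose out of reach is approached as far as the arm can. A call with a gripper value outside its range is refused whole. The fingers move at their own pace and stop on an object; the grip force is fixed at half the most. Time passes only in rows, so rows that repeat a pose let the fingers close. It gives the time, the measured TCP pose, the force, the opening and the grip force at its end, in the units of the state.
- state(): the state, without advancing time (a new reading comes with each control period).
- snapshot(name): name is "scene" or "side" or "wrist"; returns a dict with "color" (384x512x3 uint8, red, green, blue), "range_z" (384x512 float32, m along the optical axis (not along the pixel's ray), 0 where there is no reading), "fx", "fy", "cx", "cy" (pixels), "dist" ([k1, k2, p1, p2, k3] as OpenCV has them; the pictures are not rectified), "world_to_cam" (4x4, takes a point from world to camera coordinates). Camera axes: x right, y up, looking along -z (the intrinsics and any distortion apply to the point x, -y, -z); pixel columns grow to the right and rows downward; lengths in m; the calibration is good to about 2 mm. A picture is of the moment at which its call begins.
- hand_in(): hands the job in; it is judged then, once.
The state is a dict: "clock": time; "qpos": joint angles; "joint_vel": joint speeds; "joint_torque": joint torques, N m; "tcp_pos": TCP position; "eef_rot": TCP orientation; "ft_force": force on the tool from outside, world axes, zero at the start; "ft_torque": the same for the moment, N m; "grip_width": finger opening in m; "gripper_force": force on a finger pad.
Only numpy, scipy, OpenCV 4.12 (cv2) and the standard library are available. Lean on these libraries where they do the work, as an engineer would, in place of code of your own. Each camera call takes 0.05 s, during which the arm holds its last target. There are 200 camera calls.

### The job

Make up the two wooden gift trays from the stock: the long three-compartment tray gets the tall jar, the six-sided jar and one white dip pot; the short two-compartment tray gets the squat wide jar and one white dip pot. Take the pots off the stack one at a time from the top, without dragging up the pot below, and set every piece down gently, upright and flat in a compartment of its own, in whichever compartment you like. Leave the last pot, the square jar and the funnel where they stand.

Things in the scene. Friction and masses are not known exactly. Their poses are not given: they have to be found in the camera images.
- tall_jar: Closed glass jar of gherkins with a brass-coloured twist lid: round, diameter 56 mm, 146 mm tall, much the tallest and slimmest; the straight glass reaches up to 120 mm, the lid (top 14 mm) is 53 mm across. About 0.42 kg. Origin: centre of its underside, z up.
- squat_jar: Closed glass jar of gherkins with a brass-coloured twist lid: round, diameter 70 mm, only 62 mm tall, the widest and lowest; the straight glass reaches up to 36 mm, the lid (top 14 mm) is 66 mm across. About 0.30 kg. Origin: centre of its underside, z up.
- hex_jar: Closed six-sided glass jar of gherkins with a round brass-coloured twist lid: 52 mm across the flats, 60 across the corners, 68 tall; the flat sides reach up to 42 mm, the lid (top 14 mm) is 47 mm across. About 0.18 kg. Origin: centre of its underside, z up; its y axis is normal to a pair of flats (further pairs every 60 degrees), its x axis points at a corner.
- square_jar: Closed square glass jar of gherkins, 56 x 56 mm, 98 mm tall, with a round brass-coloured lid 49 mm across. Not wanted: it stays where it stands, among the stock. Origin: centre of its underside, z up, x and y normal to its sides.
- pot_top: White stoneware dip pot, top of a stack of three (origin 48 mm above the table at the start). 36 mm tall, 90 g, open bowl 20 deep, wall 4; outside diameter 62 mm at the rim, 59 at the shoulder 12 above the bottom; below it a foot of diameter 47. Origin: centre of its underside, z up. Either upper pot may go into either tray.
- pot_mid: The same kind of dip pot, in the middle of the stack (origin 24 mm above the table at the start). In the stack each foot drops 12 mm into the mouth of the pot below (about 3 mm loose all round) and the shoulder rests on its rim: each pot adds 24 mm and only its upper 24 mm can be gripped alone. Origin: centre of its underside, z up.
- pot_bottom: The same kind of dip pot (62 mm across, 36 mm tall), standing on the table at the foot of the stack; it stays there. Origin: centre of its underside, z up.
- long_tray: Low pale wooden tray, fixed, with three square compartments in a row along its y axis. Outside 102 (x) by 294 (y) mm, 20 high; walls 6 thick; floor 6 thick, so things stand 6 mm above the table; dividers 6 thick, their tops 18 above the table. Each compartment is 90 x 90 mm, centred at y = -96, 0 and +96, x = 0. Origin: centre of its underside, z up.
- short_tray: The same kind of tray with two compartments: outside 102 (x) by 198 (y) mm, 20 high, same walls and floor (things stand 6 mm above the table). Each compartment is 90 x 90 mm, centred at y = -48 and +48, x = 0. Fixed on the table. Origin: centre of its underside, z up.
- funnel: Stainless steel jar funnel standing on its wide mouth, diameter 104 mm at the table, narrowing to a spout 44 across, 75 mm tall. Stays where it stands. Origin: centre of its underside, z up.

How it is judged (in metres and radians):
At the end, for the whole second after the job is handed in: Tall jar, hex jar and one upper pot in the long tray, squat jar and the other upper pot in the short one: each at rest, upright (7 deg), flat on a compartment floor (4 mm), within 30 mm of the tray's centre line. Bottom pot, square jar, funnel upright, within 20 mm of their start (x of tall_jar in the frame of long_tray between -0.03 and 0.03 m and y of tall_jar in the frame of long_tray between -0.129 and 0.129 m and z of tall_jar in the frame of long_tray between 0.002 and 0.01 m and angle between each of tall_jar, hex_jar, squat_jar, pot_bottom, square_jar, funnel's own z axis and vertical below 0.12 rad and linear speed of each of tall_jar, hex_jar, squat_jar below 0.02 m/s and x of hex_jar in the frame of long_tray between -0.03 and 0.03 m and y of hex_jar in the frame of long_tray between -0.129 and 0.129 m and z of hex_jar in the frame of long_tray between 0.002 and 0.01 m and x of squat_jar in the frame of short_tray between -0.03 and 0.03 m and y of squat_jar in the frame of short_tray between -0.081 and 0.081 m and z of squat_jar in the frame of short_tray between 0.002 and 0.01 m and ((x of pot_top in the frame of long_tray between -0.03 and 0.03 m and y of pot_top in the frame of long_tray between -0.129 and 0.129 m and z of pot_top in the frame of long_tray between 0.002 and 0.01 m and angle between each of pot_top, pot_mid's own z axis and vertical below 0.12 rad and linear speed of each of pot_top, pot_mid below 0.02 m/s and x of pot_mid in the frame of short_tray between -0.03 and 0.03 m and y of pot_mid in the frame of short_tray between -0.081 and 0.081 m and z of pot_mid in the frame of short_tray between 0.002 and 0.01 m) or (x of pot_top in the frame of short_tray between -0.03 and 0.03 m and y of pot_top in the frame of short_tray between -0.081 and 0.081 m and z of pot_top in the frame of short_tray between 0.002 and 0.01 m and angle between each of pot_top, pot_mid's own z axis and vertical below 0.12 rad and linear speed of each of pot_top, pot_mid below 0.02 m/s and x of pot_mid in the frame of long_tray between -0.03 and 0.03 m and y of pot_mid in the frame of long_tray between -0.129 and 0.129 m and z of pot_mid in the frame of long_tray between 0.002 and 0.01 m)) and distance of each of pot_bottom, square_jar, funnel from where it was at the start of the episode below 0.02 m); the robot touches nothing.
It fails at once if two pots are lifted off the stack together (both raised by more than 20 mm at once) (height (world z) of pot_top above 0.068 m and height (world z) of pot_mid above 0.044 m).
It fails at once if the bottom pot, the square jar or the funnel is moved by more than 20 mm (distance of any of pot_bottom, square_jar, funnel from where it was at the start of the episode above 0.02 m).
It fails at once if a jar or pot is dropped: moves faster than 0.6 m/s (a fall of about 18 mm) while the fingers do not hold it ((linear speed of tall_jar above 0.6 m/s and contact force between the fingers and tall_jar below 0.3 N) or (linear speed of hex_jar above 0.6 m/s and contact force between the fingers and hex_jar below 0.3 N) or (linear speed of squat_jar above 0.6 m/s and contact force between the fingers and squat_jar below 0.3 N) or (linear speed of pot_top above 0.6 m/s and contact force between the fingers and pot_top below 0.3 N) or (linear speed of pot_mid above 0.6 m/s and contact force between the fingers and pot_mid below 0.3 N)).
It also fails if it takes over 125 s, if anything falls off the work surface, if the arm or the gripper's body presses on something with over 40 N, if the wrist force passes 120 N, or if a joint passes its speed limit or range.

## Working session

There is one attempt and no reset: what is moved stays moved. The work goes in short steps, Python scripts to look and compute and a shell command to move; the robot and the scene stay as the last step left them, time stands still between calls to the robot, and variables do not carry over. Pictures are saved under pics/ and viewed, at most 16 in all, crops included, and the job is handed in when it is done.

```bash
mkdir -p pics
cat > h.py <<'E'
from cell import *
import numpy as np, cv2
def snap(n):
    s=snapshot(n); s['K']=np.array([[s['fx'],0,s['cx']],[0,s['fy'],s['cy']],[0,0,1.]]); s['d']=np.array(s['dist'],float); s['T']=np.array(s['world_to_cam']); return s
def ray(s,uv):
    p=cv2.undistortPoints(np.array(uv,float).reshape(-1,1,2),s['K'],s['d']).reshape(-1,2)
    d=np.c_[p[:,0],-p[:,1],-np.ones(len(p))]@s['T'][:3,:3]   # rows: R^T d
    o=-s['T'][:3,:3].T@s['T'][:3,3]
    return o,d
def onplane(s,uv,z):
    o,d=ray(s,uv); t=(z-o[2])/d[:,2]; return o+d*t[:,None]
def cloud(s):
    v,u=np.mgrid[0:384,0:512]; uv=np.c_[u.ravel(),v.ravel()]
    o,d=ray(s,uv); return (o+d*s['range_z'].reshape(-1,1)).reshape(384,512,3)
E
python3 - <<'E'
from h import *
ims=[]
for n in("scene","side","wrist"):
    s=snap(n); np.savez(n,**{k:s[k] for k in('color','range_z','K','d','T')})
    print(n,-s['T'][:3,:3].T@s['T'][:3,3],s['fx'])
    cv2.imwrite(f'pics/{n}0.png',s['color'][...,::-1])
st=state();print(st['clock'],st['tcp_pos'],st['eef_rot'],st['grip_width'])
E
```

```text
scene [1.18079658 0.22301613 0.82644946] 379.7082363287389
side [ 0.22437524 -0.54256027  0.76000887] 357.30430202956455
wrist [0.20336823 0.59619516 0.37234305] 288.8550342626287
0.15 [0.27034689 0.56299608 0.23047116] [-1.79916665e+02 -1.25284133e-02  1.54344529e+02] 0.08529588615790626
```

View pics/scene0.png

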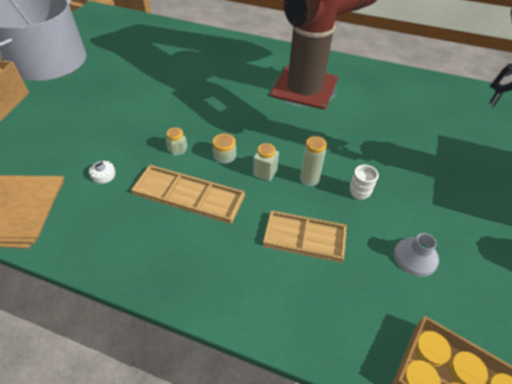

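View pics/side0.png

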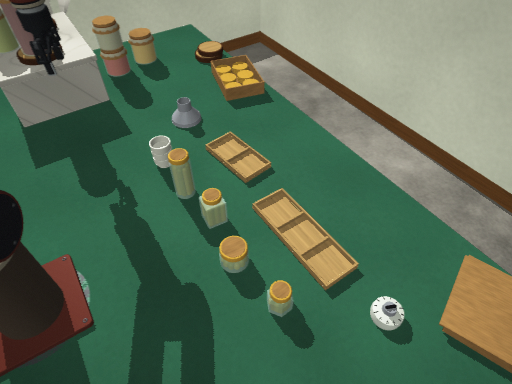

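The scene picture shows, by column, the hex (176,141), squat (224,148), square (265,161) and tall (314,160) jars. The pots are at (363,181) and the funnel at (417,255), with the long tray at (188,193) and the short one at (306,235). The side view shows the same objects.

```bash
cat > m.py <<'E'
from h import *
P={'hex':(.068,(176,134),(281,288)),'squat':(.062,(224,142),(234,246)),'square':(.098,(266,151),(212,196)),'tall':(.146,(315,144),(179,155))}
for i,n in enumerate(("scene","side")):
    s=dict(np.load(n+'.npz')); C=cloud(s); hsv=cv2.cvtColor(s['color'],cv2.COLOR_RGB2HSV)
    om=cv2.inRange(hsv,(10,130,90),(28,255,255))
    for k,v in P.items():
        z=v[0]; u=v[i+1]
        w=np.zeros_like(om); w[u[1]-20:u[1]+20,u[0]-20:u[0]+20]=1
        # lid-top pixels: cloud height near the top
        sel=(om>0)&(w>0)&(abs(C[...,2]-z)<.005)
        p=C[sel]; 
        c,r=cv2.minEnclosingCircle(p[:,:2].astype(np.float32)) if len(p)>3 else ((0,0),0)
        vv,uu=np.nonzero(sel); q=onplane(s,[[uu.mean(),vv.mean()]],z)[0] if len(p) else None
        print(n,k,len(p),'circ',np.round(c,4),round(2*r,4),'plane',np.round(q,4), 'z',np.round(np.median(p[:,2]),4) if len(p) else '')
    # trays: wood mask near
    for nm,u in(('long',[(188,193),(300,237)][i]),('short',[(306,235),(238,157)][i])):
        wm=cv2.inRange(hsv,(8,50,90),(28,255,255)); wm&=((C[...,2]>-.01)&(C[...,2]<.03)).astype(np.uint8)*255
        wm=cv2.morphologyEx(wm,cv2.MORPH_CLOSE,np.ones((5,5)))
        nl,L=cv2.connectedComponents(wm); l=L[u[1]-3:u[1]+4,u[0]-3:u[0]+4].max()
        ct=max(cv2.findContours((L==l).astype(np.uint8),0,cv2.CHAIN_APPROX_NONE)[0],key=len).reshape(-1,2)
        q=onplane(s,ct,.018)[:,:2]
        print(n,nm,cv2.minAreaRect(q.astype(np.float32)))
        h=C[L==l]; hh=h[(h[:,2]>.013)&(h[:,2]<.026)]
        if len(hh)>9: print('   depth',cv2.minAreaRect(hh[:,:2].astype(np.float32)))
    # pots and funnel by cloud
    for nm,u in(('pot',[(364,172),(161,146)][i]),('funnel',[(425,241),(184,104)][i])):
        z={'pot':.084,'funnel':.075}[nm]
        w=np.zeros_like(om); w[u[1]-20:u[1]+20,u[0]-20:u[0]+20]=1
        p=C[(w>0)&(abs(C[...,2]-z)<.006)]
        print(n,nm,len(p),cv2.minEnclosingCircle(p[:,:2].astype(np.float32)) if len(p)>2 else '')
E
python3 m.py
```

```text
scene hex 139 circ [ 0.4604 -0.2783] 0.0471 plane [ 0.4625 -0.277   0.068 ] z 0.0673
scene squat 279 circ [ 0.434 -0.131] 0.0663 plane [ 0.437  -0.1304  0.062 ] z 0.0617
scene square 170 circ [0.4571 0.0079] 0.0502 plane [0.4596 0.0077 0.098 ] z 0.0973
scene tall 225 circ [0.4362 0.1361] 0.0549 plane [0.4374 0.1361 0.146 ] z 0.1453
scene long ((0.6157346963882446, -0.1638183295726776), (0.11355628818273544, 0.30298563838005066), 1.1004120111465454)
   depth ((0.6120219826698303, -0.16337113082408905), (0.10586043447256088, 0.2947544455528259), 1.0626484155654907)
scene short ((0.6353621482849121, 0.17521387338638306), (0.1125878095626831, 0.19991886615753174), 7.577126502990723)
   depth ((0.6309826374053955, 0.17548389732837677), (0.10546506941318512, 0.19771286845207214), 7.570528984069824)
scene pot 135 ((0.43246230483055115, 0.28030186891555786), 0.032055966556072235)
scene funnel 109 ((0.5886365175247192, 0.44615796208381653), 0.023480569943785667)
side hex 368 circ [ 0.4575 -0.2834] 0.048 plane [ 0.4559 -0.2849  0.068 ] z 0.067
side squat 540 circ [ 0.4309 -0.1358] 0.0657 plane [ 0.4299 -0.1378  0.062 ] z 0.0611
side square 229 circ [0.4535 0.0039] 0.0514 plane [4.526e-01 4.000e-04 9.800e-02] z 0.0972
side tall 231 circ [0.432  0.1302] 0.0528 plane [0.4303 0.1278 0.146 ] z 0.1453
side long ((0.6078716516494751, -0.1691729724407196), (0.11020956933498383, 0.298279732465744), 1.1194446086883545)
   depth ((0.610257625579834, -0.16672185063362122), (0.10443485528230667, 0.29484814405441284), 1.4454220533370972)
side short ((0.6257805824279785, 0.16641387343406677), (0.11147794127464294, 0.20986919105052948), 7.651469707489014)
   depth ((0.6296265721321106, 0.17324131727218628), (0.10455824434757233, 0.20169129967689514), 7.385895252227783)
side pot 107 ((0.42999544739723206, 0.27754494547843933), 0.031994208693504333)
side funnel 50 ((0.5879234671592712, 0.44445493817329407), 0.024222059175372124)
```

```bash
python3 -m jog '[[-6,-4.5,0,0,0,0.18,8.5],[-12,-8.5,0,0,0,0.36,8.5],[-18,-12.5,0,0,0,0.54,8.5],[-22,-15.5,0,0,0,0.72,8.5],[-25,-17.5,0,0,0,0.9,8.5],[-26.7,-18.7,0,0,0,1.05,8.5],[-26.7,-18.7,0,0,0,1.122,8.5],[-26.7,-18.7,0,0,0,1.122,8.5],[-26.7,-18.7,0,0,0,1.122,8.5]]'
cat > w.py <<'E'
from h import *
import sys
# wrist view: everything between heights zlo..zhi near the TCP -> enclosing circle
name,zlo,zhi=sys.argv[1],float(sys.argv[2]),float(sys.argv[3])
s=snap('wrist'); C=cloud(s); st=state(); t=st['tcp_pos']
print('tcp',np.round(t,4),'rot',np.round(st['eef_rot'],2),'clock',st['clock'],'w',round(st['grip_width'],4))
cv2.imwrite(f'pics/{name}.png',s['color'][...,::-1])
m=((C[...,2]>zlo)&(C[...,2]<zhi)&(s['range_z']>0)).astype(np.uint8)
n,L,S,_=cv2.connectedComponentsWithStats(m)
for i in range(1,n):
    if S[i,4]<60: continue
    p=C[L==i][:,:2].astype(np.float32); c,r=cv2.minEnclosingCircle(p); print('blob',S[i].tolist(),'xy',np.round(c,4),'dia',round(2*r,4),'rect',np.round(cv2.minAreaRect(p)[1],4),round(cv2.minAreaRect(p)[2],1),'medz',np.round(np.median(C[L==i][:,2]),4))
E
python3 w.py w1 .078 .09
```

```text
clock: 1.27
tcp_pos: [0.4301, 0.2794, 0.2311]
eef_rot: [-180.0, 0.0, 90.2]
ft_force: [-0.3, -0.2, -0.1]
grip_width: 0.0849
gripper_force: 0.0
tcp [0.43   0.2795 0.2312] rot [-1.7999e+02  1.0000e-02  9.0160e+01] clock 1.325 w 0.0848
blob [232, 154, 59, 58, 774] xy [0.4326 0.2792] dia 0.0617 rect [0.0604 0.06  ] 1.3 medz 0.0837
blob [238, 281, 47, 21, 265] xy [0.4334 0.1376] dia 0.0551 rect [0.0242 0.0549] 87.4 medz 0.0843
```

View pics/w1.png

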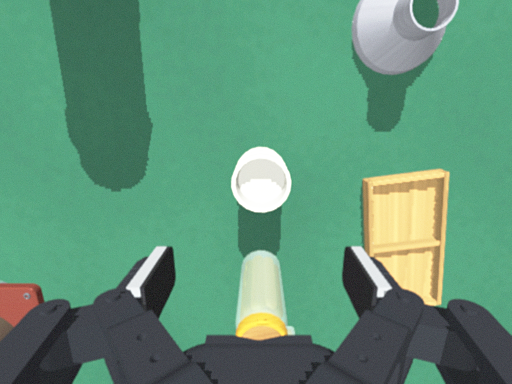

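The wrist view shows the pot stack alone at (261,180), with a clean round rim of 61.7 mm at z 84 mm, as specified. I'm descending onto the top pot.

```bash
python3 -m jog '[[0,0.2,5,0,0,0,8.5],[0,0.2,10,0,0,0,8.5],[0,0.2,14,0,0,0,8.5],[0,0.2,16,0,0,0,8.5],[0,0.2,17.2,0,0,0,8.5],[0,0.2,17.2,0,0,0,8.5],[0,0.2,17.2,0,0,0,5.5],[0,0.2,17.2,0,0,0,5.5],[0,0.2,17.2,0,0,0,5.5],[0,0.2,17.2,0,0,0,5.5],[0,0.2,17.2,0,0,0,5.5]]'; python3 w.py w2 .05 .1
```

```text
clock: 2.7
tcp_pos: [0.4334, 0.2798, 0.0614]
eef_rot: [179.9, -0.1, 90.1]
ft_force: [-2.0, -0.4, 6.3]
grip_width: 0.0597
gripper_force: 63.8
tcp [0.4334 0.2798 0.0614] rot [ 1.7986e+02 -7.0000e-02  9.0060e+01] clock 2.75 w 0.0601
blob [155, 194, 208, 134, 15640] xy [0.4332 0.2868] dia 0.0877 rect [0.0637 0.0699] 52.8 medz 0.0716
```

View pics/w2.png

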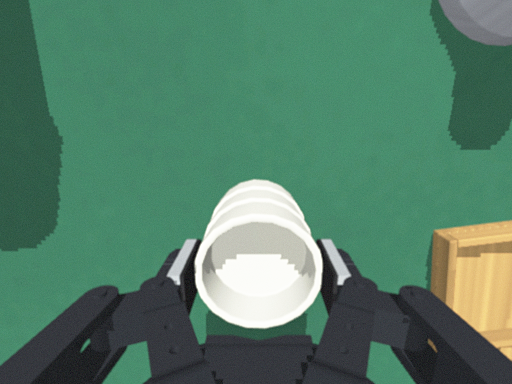

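The pads surround the top pot at (258,272), but there is a 6 N upward force. The tips probably touch the middle rim, so I'll regrip 5 mm higher.

```bash
python3 -m jog '[[0,0,0,0,0,0,6.8],[0,0,0,0,0,0,6.8],[0,0,-0.5,0,0,0,6.8],[0,0,-0.5,0,0,0,6.8],[0,0,-0.5,0,0,0,5.5],[0,0,-0.5,0,0,0,5.5],[0,0,-0.5,0,0,0,5.5],[0,0,-0.5,0,0,0,5.5]]';python3 -m jog '[[0,0,-0.3,0,0,0,5.5],[0,0,-0.6,0,0,0,5.5],[0,0,-0.9,0,0,0,5.5],[0,0,-1.2,0,0,0,5.5],[0,0,-1.5,0,0,0,5.5],[0,0,-1.5,0,0,0,5.5]]'; python3 w.py w3 .05 .12
```

```text
clock: 3.75
tcp_pos: [0.433, 0.2794, 0.0654]
eef_rot: [179.9, -0.0, 90.1]
ft_force: [-1.8, -1.1, 8.1]
grip_width: 0.0597
gripper_force: 62.9
clock: 4.5
tcp_pos: [0.4326, 0.2793, 0.0796]
eef_rot: [180.0, -0.0, 90.1]
ft_force: [-0.5, -0.0, -1.3]
grip_width: 0.0595
gripper_force: 64.5
tcp [0.4324 0.2792 0.0794] rot [ 1.7999e+02 -1.0000e-02  9.0060e+01] clock 4.55 w 0.0593
blob [156, 185, 206, 136, 15493] xy [0.4325 0.2864] dia 0.0875 rect [0.0704 0.0627] 36.4 medz 0.0861
```

View pics/w3.png

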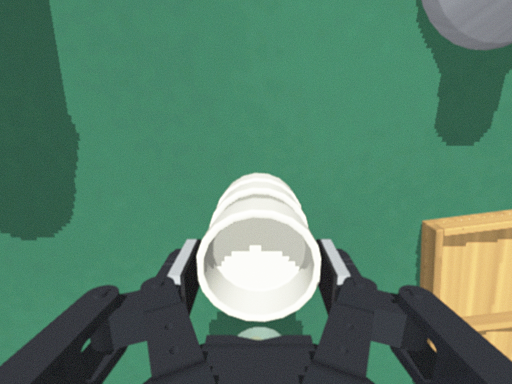

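Run:
```python
from h import *
a=snap('scene')['color'][150:210,330:400,::-1]; b=snap('side')['color'][115:175,125:195,::-1]
cv2.imwrite('pics/c1.png',np.hstack([cv2.resize(i,None,fx=5,fy=5,interpolation=2) for i in(a,b)]))
```

```text
(no output)
```

View pics/c1.png

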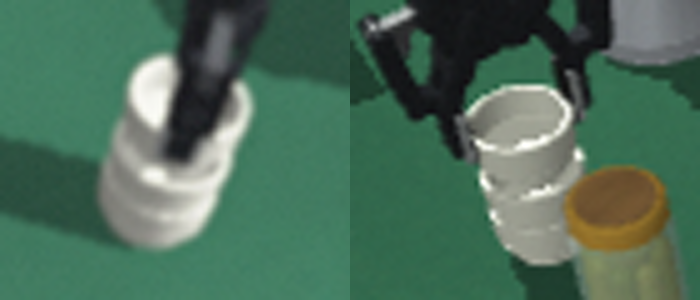

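The side crop shows the raised top pot, with the middle pot's rim staying below at (530,185). A single pot has been lifted, so I'm carrying it to the short tray's +y compartment.

```bash
python3 -m jog '[[0,0,-3,0,0,0,5.5],[0,0,-7,0,0,0,5.5],[-1,3,-10,0,0,0,5.5],[-2.2,7.5,-10,0,0,0,5.5],[-3.5,12,-10,0,0,0,5.5],[-5,16.5,-10,0,0,0,5.5],[-5.7,19.1,-9,0,0,0,5.5],[-5.7,19.1,-5,0,0,0,5.5],[-5.7,19.1,-1,0,0,0,5.5],[-5.7,19.1,2,0,0,0,5.5],[-5.7,19.1,4,0,0,0,5.5],[-5.7,19.1,4,0,0,0,5.5]]'; python3 w.py w4 .015 .03
```

```text
clock: 6.15
tcp_pos: [0.622, 0.2221, 0.0373]
eef_rot: [-179.8, 0.0, 90.1]
ft_force: [-0.0, 0.2, -1.0]
grip_width: 0.0595
gripper_force: 65.0
tcp [0.6233 0.2224 0.0391] rot [-1.7996e+02  1.0000e-02  9.0060e+01] clock 6.2 w 0.0592
blob [164, 142, 186, 114, 4029] xy [0.6232 0.238 ] dia 0.1225 rect [0.1027 0.0698] 7.6 medz 0.0194
blob [195, 286, 28, 55, 560] xy [0.5842 0.1661] dia 0.0438 rect [0.0163 0.0432] 7.8 medz 0.0191
blob [306, 291, 17, 12, 115] xy [0.6583 0.1757] dia 0.0109 rect [0.0107 0.0069] 7.7 medz 0.0174
blob [0, 317, 31, 37, 671] xy [0.451  0.1498] dia 0.0252 rect [0.0058 0.025 ] 38.7 medz 0.0215
```

View pics/w4.png

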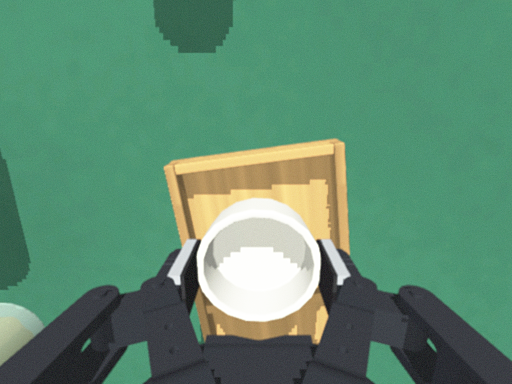

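The pot hangs centred over the compartment at (260,260), and the tray frame matches the estimate to 2 mm. Next, lower it.

```bash
python3 -m jog '[[0,0.2,0.5,0,0,0,5.5],[0,0.2,0.9,0,0,0,5.5],[0,0.2,1.2,0,0,0,5.5],[0,0.2,1.4,0,0,0,5.5],[0,0.2,1.4,0,0,0,5.5],[0,0.2,1.4,0,0,0,5.5]]'
```

```text
clock: 6.95
tcp_pos: [0.6254, 0.2224, 0.0254]
eef_rot: [180.0, 0.0, 90.1]
ft_force: [-0.4, -0.1, -1.1]
grip_width: 0.0595
gripper_force: 65.0
```

```bash
python3 -m jog '[[0,0,0.1,0,0,0,5.5],[0,0,0.2,0,0,0,5.5],[0,0,0.3,0,0,0,5.5],[0,0,0.3,0,0,0,5.5]]'
```

```text
clock: 7.45
tcp_pos: [0.6255, 0.2224, 0.0232]
eef_rot: [-180.0, 0.0, 90.1]
ft_force: [-2.4, -0.3, 4.3]
grip_width: 0.0597
gripper_force: 65.5
```

```bash
python3 -m jog '[[0,0,0,0,0,0,7.3],[0,0,0,0,0,0,7.3],[0,0,-1,0,0,0,7.3],[0,0,-4,0,0,0,7.8],[0,0,-9,0,0,0,8.4],[1.5,-5,-13,0,0,0,8.4],[3,-10,-14,0,0,0,8.4],[4.5,-15,-14,0,0,0,8.4],[5.7,-19.3,-14,0,0,0,8.4],[5.7,-19.3,-14,0,0,0,8.4],[5.7,-19.3,-14,0,0,0,8.4]]'; python3 w.py w5 .054 .066
```

```text
clock: 8.82
tcp_pos: [0.4332, 0.2794, 0.1633]
eef_rot: [179.9, -0.0, 90.1]
ft_force: [-0.1, -1.1, 0.0]
grip_width: 0.0841
gripper_force: 0.0
tcp [0.4336 0.2792 0.1631] rot [ 1.799e+02 -3.000e-02  9.004e+01] clock 8.875 w 0.0842
blob [437, 0, 47, 18, 335] xy [0.5841 0.4297] dia 0.0326 rect [0.0074 0.0324] 77.4 medz 0.06
blob [224, 162, 69, 67, 1056] xy [0.4325 0.2791] dia 0.0619 rect [0.061  0.0604] 87.7 medz 0.0595
blob [232, 305, 54, 25, 389] xy [0.4334 0.1368] dia 0.0559 rect [0.0251 0.0557] 86.7 medz 0.0602
```

```bash
python3 -m jog '[[0,0,4,0,0,0,8.4],[0,0,8,0,0,0,8.4],[0,-0.1,11,0,0,0,8.4],[0,-0.1,12.2,0,0,0,8.4],[0,-0.1,12.2,0,0,0,8.4],[0,-0.1,12.2,0,0,0,5.5],[0,-0.1,12.2,0,0,0,5.5],[0,-0.1,12.2,0,0,0,5.5],[0,-0.1,12.2,0,0,0,5.5],[0,-0.1,12.2,0,0,0,5.5]]';python3 -m jog '[[0,0,-0.3,0,0,0,5.5],[0,0,-0.6,0,0,0,5.5],[0,0,-0.9,0,0,0,5.5],[0,0,-1.2,0,0,0,5.5],[0,0,-1.5,0,0,0,5.5],[0,0,-1.5,0,0,0,5.5]]'
python3 - <<'E'
from h import *
a=snap('scene')['color'][150:260,280:400,::-1]; b=snap('side')['color'][115:195,125:285,::-1]
cv2.imwrite('pics/c2.png',np.hstack([cv2.resize(i,(400,360),interpolation=2) for i in(a,b)]))
E
```

```text
clock: 10.12
tcp_pos: [0.4329, 0.2799, 0.0428]
eef_rot: [179.8, -0.1, 90.1]
ft_force: [-0.3, -1.8, 6.2]
grip_width: 0.0595
gripper_force: 63.3
clock: 10.88
tcp_pos: [0.4315, 0.2793, 0.0556]
eef_rot: [180.0, -0.0, 90.1]
ft_force: [1.1, -0.0, 0.1]
grip_width: 0.0594
gripper_force: 64.4
```

View pics/c2.png

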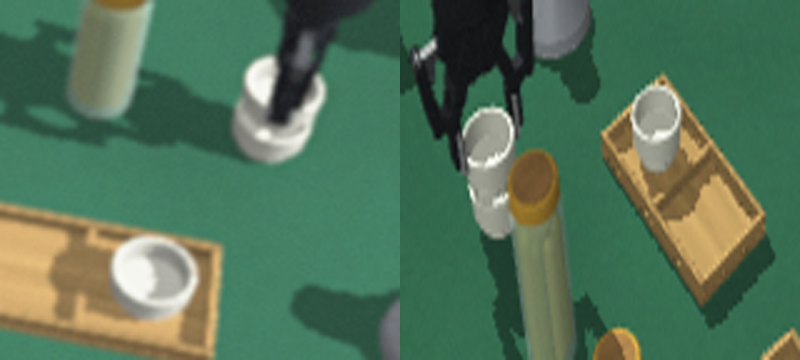

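Pot 1 stands in the short tray's compartment at (657,130), and the second pot is lifted alone with the bottom pot still on the table. I'm carrying it high to the middle of the long tray.

```bash
python3 -m jog '[[0,0,-3,0,0,0,5.5],[0,0,-8,0,0,0,5.5],[0,0,-12,0,0,0,5.5],[-3,4,-15,0,0,0,5.5],[-8,8,-15,0,0,0,5.5],[-13.5,11,-15,0,0,0,5.5],[-19,14,-15,0,0,0,5.5],[-24.5,16.5,-15,0,0,0,5.5],[-30,17.8,-15,0,0,0,5.5],[-35.5,17.8,-15,0,0,0,5.5],[-41,17.8,-15,0,0,0,5.5],[-44.4,17.8,-15,0,0,0,5.5]]';python3 -m jog '[[0,0,0,0,0,0,5.5],[0,0,5,0,0,0,5.5],[0,0,10,0,0,0,5.5],[0,0,13.5,0,0,0,5.5],[0,0,16,0,0,0,5.5],[0,0,16.7,0,0,0,5.5],[0,0,16.7,0,0,0,5.5]]'; python3 w.py w6 .015 .026
```

```text
clock: 12.48
tcp_pos: [0.6093, -0.1674, 0.2048]
eef_rot: [-180.0, 0.0, 89.9]
ft_force: [0.8, -0.1, -1.2]
grip_width: 0.0592
gripper_force: 64.8
clock: 13.35
tcp_pos: [0.6098, -0.1639, 0.0384]
eef_rot: [-180.0, -0.0, 90.1]
ft_force: [0.0, 0.7, -0.5]
grip_width: 0.0591
gripper_force: 64.8
tcp [ 0.6105 -0.1643  0.0393] rot [1.7993e+02 2.0000e-02 9.0090e+01] clock 13.4 w 0.0593
blob [156, 0, 209, 252, 7956] xy [ 0.6119 -0.1057] dia 0.1704 rect [0.1027 0.1375] 1.0 medz 0.0189
blob [0, 151, 23, 84, 1067] xy [ 0.4567 -0.1372] dia 0.0511 rect [0.0509 0.012 ] 79.8 medz 0.0202
blob [190, 297, 31, 47, 441] xy [ 0.5691 -0.227 ] dia 0.0389 rect [0.0355 0.0179] 63.7 medz 0.0184
blob [299, 297, 26, 11, 203] xy [ 0.6452 -0.2155] dia 0.017 rect [0.0168 0.0074] 0.3 medz 0.0174
```

View pics/w6.png

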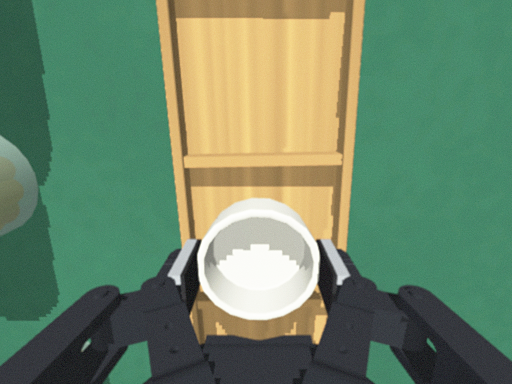

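The pot is centred over the middle compartment at (258,260), so I'm lowering it.

```bash
python3 -m jog '[[0,0.2,0.5,0,0,0,5.5],[0,0.2,0.9,0,0,0,5.5],[0,0.2,1.2,0,0,0,5.5],[0,0.2,1.3,0,0,0,5.5],[0,0.2,1.4,0,0,0,5.5],[0,0.2,1.5,0,0,0,5.5],[0,0.2,1.5,0,0,0,5.5]]'
```

```text
clock: 14.28
tcp_pos: [0.6118, -0.1647, 0.0247]
eef_rot: [-180.0, 0.0, 90.1]
ft_force: [-4.6, 2.0, 8.2]
grip_width: 0.0592
gripper_force: 65.6
```

```bash
python3 -m jog '[[0,0,0,0,0,0,7.3],[0,0,0,0,0,0,7.3],[0,0,-1,0,0,0,7.3],[0,0,-4,0,0,0,7.8],[0,0,-9,0,0,0,8.5],[1,-5,-14,0,0,0,8.5],[2,-10,-15,0,0,0,8.5],[3,-15,-15,0,0,0,8.5],[3.1,-17.9,-15,0,0,0,8.5],[3.1,-17.9,-15,0,0,0,8.5],[3.1,-17.9,-15,0,0,0,8.5]]'; python3 w.py w7 .056 .067
```

```text
clock: 15.65
tcp_pos: [0.4336, -0.1341, 0.1742]
eef_rot: [179.9, 0.0, 90.0]
ft_force: [0.2, -0.5, 0.3]
grip_width: 0.0851
gripper_force: 0.0
tcp [ 0.4338 -0.1341  0.174 ] rot [1.7992e+02 3.0000e-02 9.0050e+01] clock 15.7 w 0.0852
blob [250, 54, 65, 11, 141] xy [ 0.4528 -0.0209] dia 0.0525 rect [0.0025 0.0523] 83.0 medz 0.0614
blob [223, 157, 71, 69, 3760] xy [ 0.433 -0.134] dia 0.0665 rect [0.0651 0.065 ] 17.4 medz 0.0614
blob [261, 304, 44, 35, 515] xy [ 0.4593 -0.2808] dia 0.0471 rect [0.0462 0.0328] 6.6 medz 0.0652
```

```bash
python3 -m jog '[[0,-0.1,5,0,0,0,8.54],[0,-0.1,9,0,0,0,8.54],[0,-0.1,12,0,0,0,8.54],[0,-0.1,14.5,0,0,0,8.54],[0,-0.1,15.8,0,0,0,8.54],[0,-0.1,15.8,0,0,0,8.54],[0,-0.1,15.8,0,0,0,6.5],[0,-0.1,15.8,0,0,0,6.5],[0,-0.1,15.8,0,0,0,6.5],[0,-0.1,15.8,0,0,0,6.5],[0,-0.1,15.8,0,0,0,6.5]]';python3 -m jog '[[0,0,-0.3,0,0,0,6.5],[0,0,-0.7,0,0,0,6.5],[0,0,-1.2,0,0,0,6.5],[0,0,-2,0,0,0,6.5],[0,0,-3,0,0,0,6.5],[0,0,-3,0,0,0,6.5]]'; python3 w.py w8 .015 .12
```

```text
clock: 17.08
tcp_pos: [0.4331, -0.1344, 0.0171]
eef_rot: [179.8, 0.1, 90.1]
ft_force: [-0.9, 0.4, 5.8]
grip_width: 0.0675
gripper_force: 68.3
clock: 17.82
tcp_pos: [0.4327, -0.1343, 0.0466]
eef_rot: [179.9, 0.1, 90.1]
ft_force: [0.2, -0.9, -3.3]
grip_width: 0.0672
gripper_force: 68.2
tcp [ 0.4323 -0.1341  0.046 ] rot [1.7992e+02 4.0000e-02 9.0060e+01] clock 17.875 w 0.0672
blob [244, 0, 151, 42, 4712] xy [ 0.453  -0.0191] dia 0.0549 rect [0.0054 0.0548] 81.0 medz 0.0512
blob [33, 31, 479, 353, 43027] xy [ 0.5015 -0.1427] dia 0.276 rect [0.2257 0.2055] 14.8 medz 0.0908
```

View pics/w8.png

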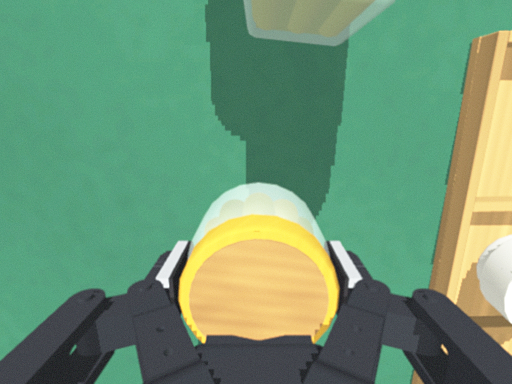

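The squat jar is held squarely by the glass at (258,270), and the 3.3 N load matches its mass. Next stop is the short tray's other compartment.

```bash
python3 -m jog '[[0,0,-4,0,0,0,6.5],[0,0,-8,0,0,0,6.5],[1,1,-11,0,0,0,6.5],[5,4.5,-11,0,0,0,6.5],[9,8,-11,0,0,0,6.5],[13,11,-11,0,0,0,6.5],[17,14,-11,0,0,0,6.5],[21,17,-11,0,0,0,6.5],[25,20,-11,0,0,0,6.5],[26.1,20.5,-11,0,0,0,6.5],[26.1,20.5,-11,0,0,0,6.5]]'; python3 -m jog '[[0,0,3,0,0,0,6.5],[0,0,6,0,0,0,6.5],[0,0,9,0,0,0,6.5],[0,0,11,0,0,0,6.5],[0,0,11.7,0,0,0,6.5],[0,0,11.7,0,0,0,6.5]]'; python3 w.py w9 .015 .021
```

```text
clock: 19.25
tcp_pos: [0.6358, 0.1278, 0.1542]
eef_rot: [-179.9, 0.0, 90.1]
ft_force: [-0.6, -0.6, -4.0]
grip_width: 0.0673
gripper_force: 70.5
clock: 20.0
tcp_pos: [0.6365, 0.127, 0.0385]
eef_rot: [-180.0, 0.0, 90.0]
ft_force: [0.3, -0.3, -2.6]
grip_width: 0.0675
gripper_force: 70.4
tcp [0.6372 0.1272 0.0393] rot [179.92  -0.    90.04] clock 20.05 w 0.0672
blob [122, 0, 224, 251, 7905] xy [0.6299 0.1854] dia 0.1807 rect [0.1027 0.1493] 7.6 medz 0.0189
blob [232, 13, 14, 23, 70] xy [0.6266 0.2401] dia 0.0083 rect [0.0084 0.006 ] 54.8 medz 0.0207
```

View pics/w9.png

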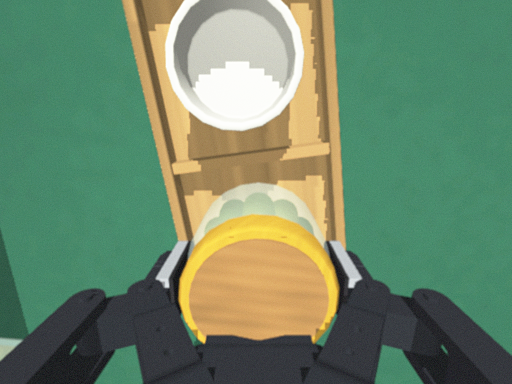

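The squat jar at (258,270) is centred in its compartment and clear of the divider, with the pot standing at (235,65). I'm lowering it now.

```bash
python3 -m jog '[[0,0,0.5,0,0,0,6.5],[0,0,0.9,0,0,0,6.5],[0,0,1.2,0,0,0,6.5],[0,0,1.4,0,0,0,6.5],[0,0,1.5,0,0,0,6.5],[0,0,1.6,0,0,0,6.5],[0,0,1.7,0,0,0,6.5],[0,0,1.7,0,0,0,6.5]]'
```

```text
clock: 21.05
tcp_pos: [0.6367, 0.1275, 0.0231]
eef_rot: [180.0, 0.0, 90.1]
ft_force: [-5.9, -1.5, 9.1]
grip_width: 0.0671
gripper_force: 71.8
```

```bash
python3 -m jog '[[0,0,0,0,0,0,8.2],[0,0,0,0,0,0,8.2],[0,0,-1,0,0,0,8.2],[0,0,-5,0,0,0,8.4],[0,0,-11,0,0,0,8.5],[0,0,-17,0,0,0,8.5],[0.2,-5,-21,0,0,0,8.5],[0.4,-10,-22,0,0,0,8.5],[0.6,-15,-22,0,0,0,8.5],[0.6,-20.3,-22,0,0,0,8.5],[0.6,-20.3,-22,0,0,0,8.5],[0.6,-20.3,-22,0,0,0,8.5]]'; python3 w.py w10 .135 .155
```

```text
clock: 22.55
tcp_pos: [0.4344, 0.1333, 0.2425]
eef_rot: [179.8, -0.0, 90.1]
ft_force: [1.3, 0.4, 1.6]
grip_width: 0.0851
gripper_force: 0.0
tcp [0.4348 0.1332 0.2424] rot [ 1.7986e+02 -1.0000e-02  9.0050e+01] clock 22.6 w 0.0846
blob [228, 166, 59, 60, 2749] xy [0.4334 0.1334] dia 0.0533 rect [0.0525 0.0511] 87.9 medz 0.1453
```

```bash
python3 -m jog '[[0,-0.1,5,0,0,0,8.54],[0,-0.1,9,0,0,0,8.54],[0,-0.1,12,0,0,0,8.54],[0,-0.1,14.5,0,0,0,8.54],[0,-0.1,15.9,0,0,0,8.54],[0,-0.1,15.9,0,0,0,8.54],[0,-0.1,15.9,0,0,0,5],[0,-0.1,15.9,0,0,0,5],[0,-0.1,15.9,0,0,0,5],[0,-0.1,15.9,0,0,0,5],[0,-0.1,15.9,0,0,0,5],[0,-0.1,15.9,0,0,0,5]]';python3 -m jog '[[0,0,-0.3,0,0,0,5],[0,0,-0.7,0,0,0,5],[0,0,-1.2,0,0,0,5],[0,0,-2,0,0,0,5],[0,0,-3,0,0,0,5],[0,0,-3,0,0,0,5]]'
```

```text
clock: 24.1
tcp_pos: [0.4335, 0.1333, 0.0839]
eef_rot: [179.9, -0.0, 90.1]
ft_force: [-1.0, -0.2, 5.6]
grip_width: 0.0543
gripper_force: 58.1
clock: 24.85
tcp_pos: [0.4335, 0.1333, 0.1136]
eef_rot: [179.9, -0.0, 90.1]
ft_force: [0.5, -0.1, -4.6]
grip_width: 0.0544
gripper_force: 57.4
```

```bash
python3 -m jog '[[0,0,-3,0,0,0,5],[0,0,-7,0,0,0,5],[0,1,-10,0,0,0,5],[-2,4,-10,0,0,0,5],[-5,7.5,-10,0,0,0,5],[-9,11,-10,0,0,0,5],[-13,14,-10,0,0,0,5],[-17,16.5,-10,0,0,0,5],[-20.1,17.7,-10,0,0,0,5],[-20.1,17.7,-10,0,0,0,5],[-20.1,17.7,-10,0,0,0,5]]'; python3 -m jog '[[0,0,3,0,0,0,5],[0,0,6,0,0,0,5],[0,0,9,0,0,0,5],[0,0,10.8,0,0,0,5],[0,0,10.8,0,0,0,5]]'; python3 w.py w11 .012 .021
```

```text
clock: 26.22
tcp_pos: [0.6092, -0.0672, 0.2116]
eef_rot: [-179.9, -0.0, 90.0]
ft_force: [0.6, 0.2, -3.8]
grip_width: 0.0546
gripper_force: 58.1
clock: 26.85
tcp_pos: [0.6083, -0.0666, 0.1028]
eef_rot: [-179.8, -0.1, 90.1]
ft_force: [0.3, 0.7, -3.8]
grip_width: 0.0543
gripper_force: 58.1
tcp [ 0.6095 -0.067   0.1044] rot [-1.7997e+02 -1.0000e-02  9.0100e+01] clock 26.9 w 0.0544
blob [237, 0, 129, 19, 1119] xy [0.6377 0.0801] dia 0.0893 rect [0.0889 0.0095] 5.5 medz 0.0188
blob [86, 76, 16, 76, 469] xy [0.48   0.0032] dia 0.0559 rect [0.0557 0.0052] 84.5 medz 0.0166
blob [196, 143, 131, 99, 2617] xy [ 0.6108 -0.0589] dia 0.1287 rect [0.1022 0.0833] 1.2 medz 0.0193
blob [110, 373, 29, 11, 186] xy [ 0.4693 -0.2617] dia 0.0273 rect [0.0094 0.0271] 64.4 medz 0.0161
```

View pics/w11.png

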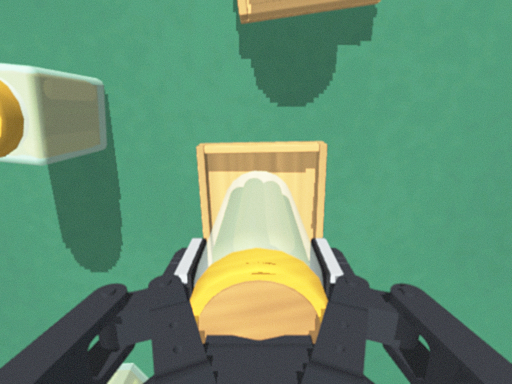

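The tall jar's foot is above the end compartment at (260,190), within 2 mm of its centre. I'm lowering it.

```bash
python3 -m jog '[[0,0.15,0.5,0,0,0,5],[0,0.15,0.9,0,0,0,5],[0,0.15,1.2,0,0,0,5],[0,0.15,1.35,0,0,0,5],[0,0.15,1.45,0,0,0,5],[0,0.15,1.55,0,0,0,5],[0,0.15,1.65,0,0,0,5],[0,0.15,1.65,0,0,0,5]]'
```

```text
clock: 27.9
tcp_pos: [0.6112, -0.0677, 0.0899]
eef_rot: [-180.0, 0.0, 90.1]
ft_force: [-6.6, 1.0, 10.2]
grip_width: 0.0544
gripper_force: 59.8
```

```bash
python3 -m jog '[[0,0,0,0,0,0,7],[0,0,0,0,0,0,7.5],[0,0,-1,0,0,0,8],[0,0,-6,0,0,0,8.5],[0,0,-12,0,0,0,8.5],[-2,-3,-14,0,0,0,8.5],[-6,-6,-14,0,0,0,8.5],[-10,-9,-13,0,0,0,8.5],[-15,-12,-12,0,0,0,8.5],[-19,-15.2,-10,0,0,0,8.5],[-21.3,-15.2,-8.5,0,0,0,8.5],[-21.3,-15.2,-8.5,0,0,0,8.5]]'; python3 w.py w12 .062 .072
```

```text
clock: 29.4
tcp_pos: [0.4584, -0.2818, 0.1722]
eef_rot: [-179.9, -0.0, 89.9]
ft_force: [0.1, 0.4, 0.3]
grip_width: 0.0849
gripper_force: 0.0
tcp [ 0.4591 -0.2811  0.173 ] rot [-1.7999e+02 -3.0000e-02  8.9970e+01] clock 29.45 w 0.085
blob [234, 170, 52, 50, 2017] xy [ 0.4592 -0.282 ] dia 0.0472 rect [0.0461 0.046 ] 36.9 medz 0.0672
```

View pics/w12.png

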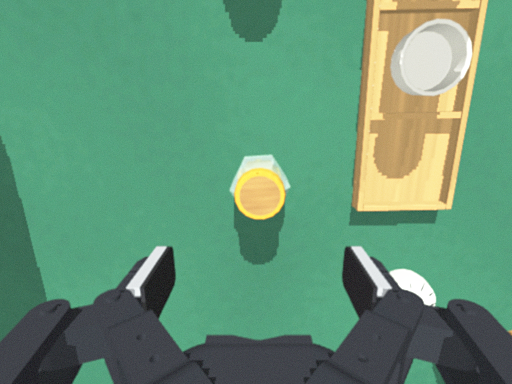

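The hex jar's lid is at (260,194). One flat faces image-up (about world +y, edge (246,157)-(272,155)), so the fingers need roughly a 30° turn. I'll measure the yaw from that face.

Run:
```python
from h import *
s=snap('wrist'); C=cloud(s)
m=(C[...,2]>.008)&(C[...,2]<.046)&(np.hypot(C[...,0]-.459,C[...,1]+.2815)<.035)&(s['range_z']>0)
p=C[m]; r=p[:,:2]-[.459,-.282]; print(len(p))
hull=cv2.convexHull(p[:,:2].astype(np.float32)).reshape(-1,2); print(np.round(hull-[.459,-.282],4).tolist())
ang=np.degrees(np.arctan2(r[:,1],r[:,0]))
for th in range(60,121,3):
    # support distance along normals th, th+-60
    print(th,[round(float(np.percentile(r@[np.cos(np.radians(a)),np.sin(np.radians(a))],98)),4) for a in(th-60,th,th+60)])
q=p[(p[:,2]<.038)&(abs(ang-93)<22)][:,:2].astype(np.float32)
print(cv2.fitLine(q,cv2.DIST_HUBER,0,.01,.01).ravel())
```

```text
507
[[0.03, 0.0019], [0.0294, 0.0029], [0.0278, 0.0053], [0.0209, 0.0157], [0.0143, 0.0257], [0.0135, 0.0268], [0.013, 0.0268], [0.0074, 0.0267], [-0.0014, 0.0261], [-0.0117, 0.0254], [-0.016, 0.025], [-0.0163, 0.025], [-0.0172, 0.0232], [-0.0227, 0.0122], [-0.0238, 0.0101], [-0.0295, -0.0013], [-0.0291, -0.0031], [-0.0262, -0.0073], [-0.0253, -0.0084], [0.0261, -0.0049], [0.0272, -0.0043]]
60 [0.0283, 0.0293, 0.029]
63 [0.0284, 0.0294, 0.0291]
66 [0.0286, 0.0293, 0.029]
69 [0.0286, 0.0291, 0.0289]
72 [0.0284, 0.029, 0.0286]
75 [0.0282, 0.0287, 0.0283]
78 [0.0281, 0.0284, 0.0279]
81 [0.0278, 0.0281, 0.0276]
84 [0.0274, 0.0276, 0.0272]
87 [0.0271, 0.0271, 0.0266]
90 [0.0266, 0.0266, 0.0262]
93 [0.0261, 0.0261, 0.0258]
96 [0.0265, 0.0265, 0.0259]
99 [0.027, 0.027, 0.0262]
102 [0.0275, 0.0275, 0.0266]
105 [0.028, 0.028, 0.0268]
108 [0.0283, 0.0283, 0.0271]
111 [0.0286, 0.0286, 0.0274]
114 [0.0289, 0.0288, 0.0275]
117 [0.0291, 0.029, 0.0277]
120 [0.0293, 0.029, 0.0278]
[ 0.99812305  0.06124023  0.45902172 -0.2561075 ]
```

```bash
python3 -m jog '[[0,0,0,0,0,0.16,8.5],[0,0,0,0,0,0.32,8.5],[0,0,1,0,0,0.46,8.5],[0,0,5,0,0,0.46,8.5],[0,0,9,0,0,0.46,8.5],[0,0,12.5,0,0,0.46,8.5],[0,0,14.8,0,0,0.46,8.5],[0,0,15.7,0,0,0.46,8.5],[0,0,15.7,0,0,0.46,8.5]]'; python3 -m jog '[[0,0,0,0,0,0,4.8],[0,0,0,0,0,0,4.8],[0,0,0,0,0,0,4.8],[0,0,0,0,0,0,4.8],[0,0,0,0,0,0,4.8],[0,0,0,0,0,0,4.8]]'
```

```text
clock: 30.62
tcp_pos: [0.46, -0.2803, 0.0162]
eef_rot: [180.0, -0.0, 63.8]
ft_force: [-0.9, 0.8, 0.4]
grip_width: 0.0849
gripper_force: 0.0
clock: 31.38
tcp_pos: [0.4604, -0.2816, 0.0174]
eef_rot: [179.8, 0.0, 63.7]
ft_force: [-0.1, 1.1, 6.3]
grip_width: 0.0511
gripper_force: 64.4
```

```bash
python3 -m jog '[[0,0,-0.3,0,0,0,4.8],[0,0,-0.7,0,0,0,4.8],[0,0,-1.5,0,0,0,4.8],[0,0,-3,0,0,0,4.8],[0,0,-6,0,0,0,4.8],[0,0,-9,0,0,0,4.8],[0,0,-9,0,0,-0.16,4.8],[0,0,-9,0,0,-0.32,4.8],[0,0,-9,0,0,-0.46,4.8],[0,0,-9,0,0,-0.46,4.8]]'
```

```text
clock: 32.62
tcp_pos: [0.4596, -0.2809, 0.1067]
eef_rot: [180.0, 0.0, 90.0]
ft_force: [-0.2, 0.4, -2.2]
grip_width: 0.0509
gripper_force: 63.4
```

```bash
python3 -m jog '[[0.5,4,0,0,0,0,4.8],[1,8,0,0,0,0,4.8],[1.6,12,0,0,0,0,4.8],[2.1,15.4,0,0,0,0,4.8],[2.1,15.4,0,0,0,0,4.8],[2.1,15.4,3,0,0,0,4.8],[2.1,15.4,5.5,0,0,0,4.8],[2.1,15.4,6.7,0,0,0,4.8],[2.1,15.4,6.7,0,0,0,4.8]]'; python3 w.py w13 .012 .021
```

```text
clock: 33.75
tcp_pos: [0.6122, -0.2595, 0.038]
eef_rot: [-179.9, -0.1, 90.0]
ft_force: [-0.4, 0.1, -1.4]
grip_width: 0.0506
gripper_force: 63.7
tcp [ 0.6132 -0.2599  0.0392] rot [-1.8e+02  1.0e-02  9.0e+01] clock 33.8 w 0.051
blob [154, 0, 210, 263, 8854] xy [ 0.6137 -0.2054] dia 0.1764 rect [0.1027 0.1463] 1.0 medz 0.0188
blob [212, 57, 16, 16, 64] xy [ 0.5931 -0.1631] dia 0.0096 rect [0.0093 0.0049] 32.8 medz 0.0206
```

View pics/w13.png

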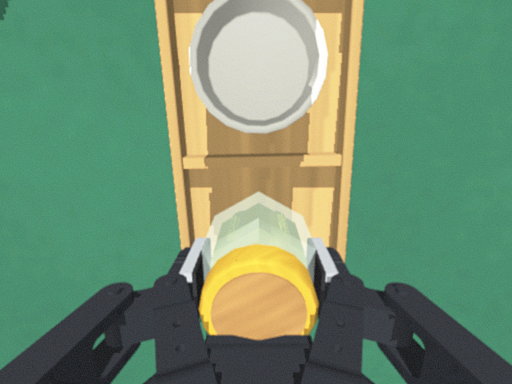

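The hex jar is gripped by its flats at (258,270), corner forward, and centred in the end compartment. I'll lower it, release and retreat.

```bash
python3 -m jog '[[0,0.1,0.5,0,0,0,4.8],[0,0.1,0.9,0,0,0,4.8],[0,0.1,1.2,0,0,0,4.8],[0,0.1,1.4,0,0,0,4.8],[0,0.1,1.5,0,0,0,4.8],[0,0.1,1.6,0,0,0,4.8],[0,0.1,1.7,0,0,0,4.8],[0,0.1,1.7,0,0,0,4.8]]'
```

```text
clock: 34.8
tcp_pos: [0.6146, -0.2597, 0.0234]
eef_rot: [180.0, 0.0, 90.1]
ft_force: [-4.7, 2.5, 8.3]
grip_width: 0.0505
gripper_force: 64.6
```

```bash
python3 -m jog '[[0,0,0,0,0,0,6.6],[0,0,0,0,0,0,6.8],[0,0,-1,0,0,0,6.8],[0,0,-4,0,0,0,7.5],[0,0,-9,0,0,0,8.5],[0,0,-15,0,0,0,8.5],[0,-5,-18,0,0,0,8.5],[0,-10,-18,0,0,0,8.5],[-5,-15,-18,0,0,0,8.5],[-10,-15,-18,0,0,0,8.5],[-10,-15,-18,0,0,0,8.5],[-10,-15,-18,0,0,0,8.5]]'
python3 - <<'E'
from h import *
a=snap('scene'); b=snap('side')
for n,s in(('scene',a),('side',b)): np.savez(n,**{k:s[k] for k in('color','range_z','K','d','T')})
cv2.imwrite('pics/f.png',np.vstack([cv2.resize(a['color'][110:290,120:450,::-1],(550,300)),cv2.resize(b['color'][80:330,130:390,::-1],(550,300))]))
L=np.array([.6135,-.1645]);S=np.array([.6315,.175])
for n,s in(('scene',a),('side',b)):
    C=cloud(s)
    for k,(x,y,z) in dict(tall=(.611,-.068,.152),hex=(.614,-.26,.074),squat=(.637,.127,.068),potL=(.612,-.165,.042),potS=(.6255,.222,.042),potB=(.432,.279,.036),square=(.4555,.006,.098),funnel=(.588,.445,.075)).items():
        p=C[(np.hypot(C[...,0]-x,C[...,1]-y)<.05)&(abs(C[...,2]-z)<.004)]
        if len(p)>5: c,r=cv2.minEnclosingCircle(p[:,:2].astype(np.float32)); print(n,k,np.round(c,3),'dia',round(2*r,3),'z',np.round(np.median(p[:,2]),4))
E
```

```text
clock: 36.3
tcp_pos: [0.4645, -0.3596, 0.2021]
eef_rot: [180.0, -0.0, 90.0]
ft_force: [0.5, -1.4, -0.6]
grip_width: 0.085
gripper_force: 0.0
scene tall [ 0.611 -0.064] dia 0.055 z 0.1515
scene hex [ 0.614 -0.258] dia 0.048 z 0.0736
scene squat [0.637 0.129] dia 0.067 z 0.0676
scene potL [ 0.612 -0.164] dia 0.065 z 0.0411
scene potS [0.626 0.223] dia 0.063 z 0.0413
scene potB [0.433 0.283] dia 0.065 z 0.0352
scene square [0.456 0.006] dia 0.051 z 0.0978
scene funnel [0.589 0.446] dia 0.047 z 0.0738
side potL [ 0.605 -0.163] dia 0.059 z 0.0405
side potB [0.431 0.277] dia 0.066 z 0.0347
side square [0.453 0.004] dia 0.049 z 0.097
```

View pics/f.png

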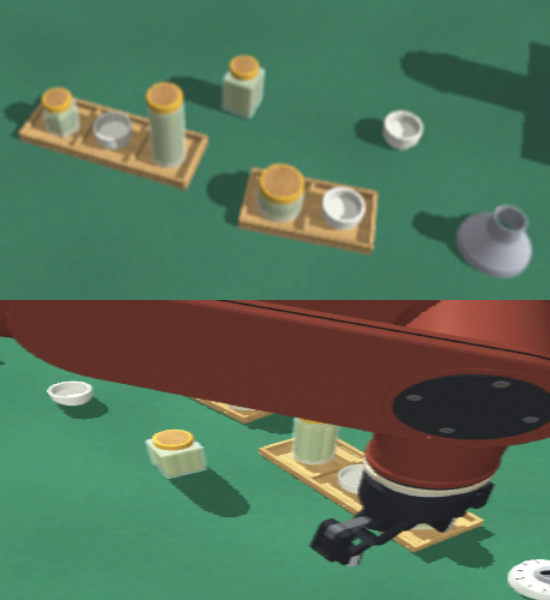

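All five pieces stand upright in compartments of their own, at the correct heights. The bottom pot, square jar and funnel have not moved.

```bash
python3 -c "
from cell import *
print(hand_in())"
```

```text
the job is handed in; nothing more can be done
None
```

I filled both trays as asked and handed the job in at about 36 s on the robot's clock; the last scene picture shows every piece upright in its own compartment and the bottom pot, square jar and funnel unmoved, but no verdict came back.

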